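# Start a new count on the tally counter

## Task

Start a new count on the white tally counter: press its yellow key, then its blue key, then its green key, in that order and one at a time, each fully down until it stays down. Do not press the red key, which would erase the stored results.

Things in the scene. Friction and masses are not known exactly. Their poses are not given: they have to be found in the camera images.
- key_yellow_top (a point): The yellow key of the tally counter (clear key, to be pressed first). Round, 32 mm across, flat top. The point is the centre of its top face, 59 mm above the worktop while the key is up; z points up. The four keys are alike but for colour. They stand in one row, 58 mm between centres; which colour stands where changes every time.
- key_blue_top (a point): The blue key of the tally counter (set key, to be pressed second). Like the yellow key. Pressed straight down, each key's cap first gives 3 mm on a spring of up to 2 N, then the key sinks 6 mm more against about 3 N and stops hard, 9 mm down. Let go, it springs back 3 mm and stays locked 6 mm below its first height.
- key_green_top (a point): The green key of the tally counter (start key, to be pressed third). Like the yellow key. The keys stand on the front of a white counter of 140 x 250 x 40 mm, the row along its 250 mm side; behind the row, 55 mm from the keys' centres, is a display hood 67 mm high. The counter is fixed, turned up to 15 degrees.
- key_red_top (a point): The red key of the tally counter (erase key, not to be pressed). Like the yellow key. A key that is locked down cannot be raised again. A tall analyser fills the right of the worktop, from 0.4 m right of the robot and 0.43 m ahead of it: draw the arm back within 0.4 m of the base axis before swinging past it.

How it is judged (in metres and radians):
On the way, in this order (a step that is already met when the one before it is completed fails the run):
1. the yellow key is down, the other keys are still up (distance of key_yellow_top from where it was at the start of the episode above 0.0045 m and distance of each of key_blue_top, key_green_top, key_red_top from where it was at the start of the episode below 0.004 m), for 0.05 s.
2. the blue key is down too, green and red are still up (distance of each of key_yellow_top, key_blue_top from where it was at the start of the episode above 0.0045 m and distance of each of key_green_top, key_red_top from where it was at the start of the episode below 0.004 m), for 0.05 s.
3. the green key is down too, red is still up (distance of each of key_yellow_top, key_blue_top, key_green_top from where it was at the start of the episode above 0.0045 m and distance of key_red_top from where it was at the start of the episode below 0.004 m), for 0.05 s.
At the end, for the whole second after the job is handed in: The yellow, blue and green keys each stay more than 4.5 mm below their first height; the red key is less than 4 mm below its own (all of step 3); the robot touches nothing.
It fails at once if the red key is pressed (more than 4 mm down) (distance of key_red_top from where it was at the start of the episode above 0.004 m).
It fails at once if the blue key is pressed before the yellow one is down (distance of key_blue_top from where it was at the start of the episode above 0.004 m and distance of key_yellow_top from where it was at the start of the episode below 0.0045 m).
It fails at once if the green key is pressed before the blue one is down (distance of key_green_top from where it was at the start of the episode above 0.004 m and distance of key_blue_top from where it was at the start of the episode below 0.0045 m).
It fails at once if two keys are held fully down (more than 7.5 mm) at the same time (distance of each of key_yellow_top, key_blue_top from where it was at the start of the episode above 0.0075 m or distance of each of key_blue_top, key_green_top from where it was at the start of the episode above 0.0075 m or distance of each of key_yellow_top, key_green_top from where it was at the start of the episode above 0.0075 m).
It also fails if it takes over 42 s, if anything falls off the work surface, if the arm or the gripper's body presses on something with over 40 N, if the wrist force passes 120 N, or if a joint passes its speed limit or range.

## Robot

A 6-joint arm with a two-finger parallel gripper is mounted at the origin on a cart in front of the work surface, level with it; the furniture and walls round the work are solid. World frame = base frame: x ahead of the robot, y to its left, z up, the work surface at z = 0. Lengths are in m, angles in degrees, forces in N, time in s.
With the tool pointing down it reaches from about 0.2 to 0.875 m from the base axis. Payload 3.4 kg.
Tool frame: the origin (TCP) lies midway between the tips of the shut fingers; the grasp point (between the pads) lies 19 mm behind it (r.grip_depth is the distance from the TCP to the grasp point, in m); z points along the fingers, y is the line along which they close (so a half turn about z gives the same grasp; the last joint's range is limited). The gripper opens to 94 mm and grips with 3 to 60 N. Pads are 16 mm wide; open, the fingers measure 119 mm over their backs; the gripper's body (75 mm by 177 mm) begins 78 mm behind the grasp point.
Start: joints at [67.895, 15.808, 86.224, -0, 77.962, -6.933], TCP at [0.151, 0.555, 0.205] pointing down, gripper open.
Joint ranges: [-165.64, 165.64], [-43.16, 119.46], [12.63, 154.43], [-67.54, 247.53], [6.08, 155.33], [-154.97, 154.97]. Speed limits (degrees/s): [147.25, 147.25, 180, 180, 180, 180].

## Interface

Orientations are given as [roll, pitch, yaw] about the fixed x, y, z axes, in that order (R = Rz(yaw) Ry(pitch) Rx(roll)).
In Python, from cell import readout, optics, ticket, spotter, r gives the robot as it stands.
- The arm moves only by the shell command python3 -m jog 'ROWS' [FORCE]. ROWS is JSON, a list of rows, each a list of 7 numbers: the shift along the tool's x, y, z in mm, then the turn, a rotation vector about the tool's x, y, z in rad, then the closure, from -1 (fully open) to 1 (shut). In form: [[dx, dy, dz, wx, wy, wz, fingers], ...]. A call has 1 to 8 rows; each row shifts and turns the commanded pose from where the row before left it, along the tool's axes as they then stand; what a row does not reach is not made up. A row lasts 1/12 s, in which the tool goes at most 41.7 mm and 7.16 degrees, less where a joint would pass 70% of its speed; a pose out of reach is approached as far as the arm can. A call is refused whole if a number of a shift passes 41.7 or a number of a turn 0.125, either way. A call with a gripper value outside its range is refused whole. The fingers move at their own pace and stop on an object; FORCE is the grip in N (left out, the last holds). Time passes only in rows, so rows that do not move let the fingers close. It gives the time, the measured TCP pose, the force, the opening and the grip force at its end, in the units of the state.
- readout.get_state(): the state, without advancing time (a new reading comes with each control period).
- optics.capture(name): name is "side" or "top" or "wrist"; returns a dict with "image" (420x560x3 uint8, red, green, blue), "K" (3x3 intrinsics, pixels), "extrinsics" (4x4, takes a point from world to camera coordinates); the wrist camera has in their place "tool_from_camera" (4x4, takes a point from camera to tool coordinates, whose origin is the TCP and whose axes are the flange's). Camera axes: x right, y down, z forward; pixel columns grow to the right and rows downward; lengths in m; the calibration is good to about 2 mm. The wrist camera is an equidistant fisheye: a pixel r from the principal point sees the ray r / f radians off the axis. A picture is of the moment at which its call begins: read the wrist's pose just before it. There is no depth.
- ticket.finish_job(): hands the job in; it is judged then, once.
Trained networks look in the newest picture that a camera, given by its name, has taken for a name from the list of things; names that differ only in an ending like _2 or _b are one class to them, and where a whole thing is asked for, a point or a joint stands for the part that bears it (a point fixed in the world has none). Each returns a list of dicts, best first, with "conf" (0 to 1); they miss things now and then, are a little off and sometimes report something else, mostly with a low value. They report only what shows in the picture. A call takes as long as a camera call.
- spotter.search_frame(camera, query): "centre" ([row, column] in pixels, amid what is visible of it).
The state is a dict: "time": time; "q": joint angles; "dq": joint speeds; "joint_torque": joint torques, N m; "position": TCP position; "ee_rot": TCP orientation; "contact_force": force on the tool from outside, world axes, zero at the start; "wrist_torque": the same for the moment, N m; "grip_width": finger opening in m; "grip_force": force on a finger pad.
Only numpy, scipy, OpenCV 4.12 (cv2) and the standard library are available. Lean on these libraries where they do the work, as an engineer would, in place of code of your own. Each camera call takes 0.05 s, during which the arm holds its last target. There are 200 camera calls.

## Working session

There is one attempt and no reset: what is moved stays moved. The work goes in short steps, Python scripts to look and compute and a shell command to move; the robot and the scene stay as the last step left them, time stands still between calls to the robot, and variables do not carry over. Pictures are saved under pics/ and viewed, at most 10 in all, crops included, and the job is handed in when it is done.

```bash
mkdir -p pics; cat > h.py <<'E'
from cell import readout, optics, ticket, spotter, r
import numpy as np, cv2
from scipy.spatial.transform import Rotation as Ro
def pose():
    s=readout.get_state(); T=np.eye(4)
    T[:3,:3]=Ro.from_euler('xyz',s['ee_rot'],degrees=True).as_matrix(); T[:3,3]=s['position']; return T,s
def ray(name,c,rc,T):
    K=c['K']; x=(rc[1]-K[0][2])/K[0][0]; y=(rc[0]-K[1][2])/K[1][1]
    if name=='wrist':
        t=np.hypot(x,y); d=np.array([x/t*np.sin(t),y/t*np.sin(t),np.cos(t)]) if t>1e-9 else np.array([0,0,1.])
        M=T@np.array(c['tool_from_camera'])
    else:
        d=np.array([x,y,1.]); M=np.linalg.inv(c['extrinsics'])
    return M[:3,3],M[:3,:3]@d
def onz(o,d,z): return o+d*(z-o[2])/d[2]
def look(name,z=0.059,save=None):
    T,s=pose(); c=optics.capture(name); out={}
    if save: cv2.imwrite('pics/'+save,c['image'][:,:,::-1])
    for k in 'yellow blue green red'.split():
        f=spotter.search_frame(name,f'key_{k}_top')
        for g in f[:2]:
            p=onz(*ray(name,c,g['centre'],T),z); print(name,k,round(g['conf'],2),np.round(g['centre'],0),np.round(p,4))
    return T,s,c
E
python3 - <<'E'
from h import *
T,s,c=look('top',save='t.png'); look('side',save='s.png'); look('wrist',save='w.png'); print(s)
E
```

```text
top yellow 0.44 [209. 370.] [ 0.4608 -0.0552  0.059 ]
top blue 0.76 [212. 343.] [0.4551 0.002  0.059 ]
top blue 0.4 [206. 394.] [ 0.4675 -0.1054  0.059 ]
top green 0.5 [204. 426.] [ 0.471  -0.1701  0.059 ]
top red 0.61 [206. 392.] [ 0.4662 -0.1008  0.059 ]
side yellow 0.71 [271. 327.] [ 0.4598 -0.0699  0.059 ]
side blue 0.69 [255. 306.] [ 0.4491 -0.0105  0.059 ]
side green 0.74 [315. 369.] [ 0.4636 -0.1899  0.059 ]
side red 0.51 [288. 345.] [ 0.4635 -0.1216  0.059 ]
{'time': 0.0, 'q': array([ 6.78967657e+01,  1.58477801e+01,  8.62931756e+01,  6.77335146e-04,
        7.79606803e+01, -6.93103267e+00]), 'dq': array([ 0.09684396, -0.12824021,  0.02577325, -0.02930765,  0.07412497,
        0.01019597]), 'joint_torque': array([-6.68592547e-04, -4.04573572e+01, -2.37235612e+01,  7.01773446e-02,
        3.42776917e-02, -1.31577831e-04]), 'position': array([0.15026635, 0.55445227, 0.20461738]), 'ee_rot': array([-1.79899187e+02, -1.29222085e-02,  1.64827645e+02]), 'contact_force': array([-0.68500366,  0.5060202 ,  0.15580549]), 'wrist_torque': array([0.03761286, 0.00643962, 0.0057387 ]), 'grip_force': 0.0, 'grip_width': 0.0940950874777788}
```

View pics/t.png

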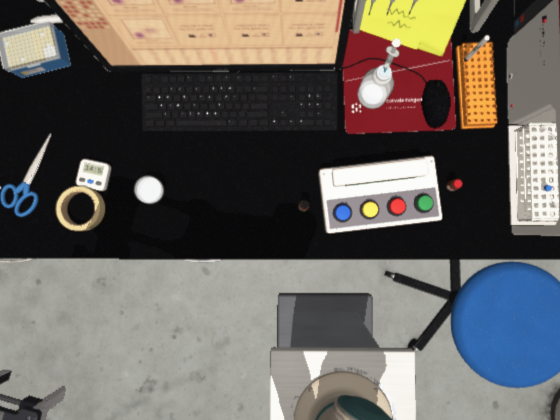

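View pics/s.png

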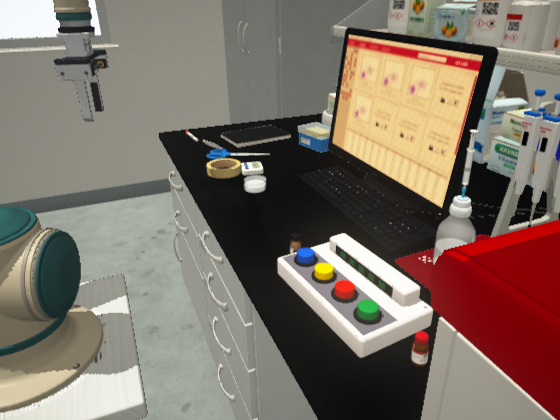

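The keys stand in the order blue (343,212), yellow (370,209), red (397,206) and green (425,203) from left to right in the top view. The side view shows the same order. Next I move above the row with the fingers shut.

```bash
python3 -m jog '[[-17.5,-21.6,0,0,0,0,1],[-17.5,-21.6,0,0,0,0,1],[-17.5,-21.6,0,0,0,0,1],[-17.5,-21.6,0,0,0,0,1],[-17.5,-21.6,0,0,0,0,1],[-17.5,-21.6,0,0,0,0,1],[-17.5,-21.6,0,0,0,0,1],[-17.5,-21.6,0,0,0,0,1]]' 10
```

```text
time: 1.42
position: [0.2407, 0.3503, 0.2056]
ee_rot: [180.0, 0.0, 164.9]
contact_force: [0.3, 0.2, -1.1]
grip_width: 0.044
grip_force: 0.0
```

```bash
python3 -m jog '[[-17.5,-21.6,0,0,0,0,1],[-17.5,-21.6,0,0,0,0,1],[-17.5,-21.6,0,0,0,0,1],[-17.5,-21.6,0,0,0,0,1],[-17.5,-21.6,0,0,0,0,1],[-17.5,-21.6,0,0,0,0,1],[-17.5,-21.6,0,0,0,0,1],[-17.5,-21.6,0,0,0,0,1]]'
```

```text
time: 2.08
position: [0.3306, 0.1469, 0.2058]
ee_rot: [180.0, 0.0, 164.8]
contact_force: [0.9, 0.5, -0.1]
grip_width: 0.0006
grip_force: 0.0
```

```bash
python3 -m jog '[[-17.5,-21.6,0,0,0,0,1],[-17.5,-21.6,0,0,0,0,1],[-17.5,-21.6,0,0,0,0,1],[-17.5,-21.6,0,0,0,0,1],[-17.5,-21.6,0,0,0,0,1],[-17.5,-21.6,0,0,0,0,1],[0,0,0,0,0,0,1],[0,0,0,0,0,0,1]]'
python3 - <<'E'
from h import *
T,s,c=look('wrist',save='w2.png'); print(T,s['time'],s['contact_force'],s['grip_width'])
E
```

```text
time: 2.75
position: [0.398, -0.0053, 0.2054]
ee_rot: [180.0, -0.0, 164.7]
contact_force: [-0.1, -0.2, 0.4]
grip_width: 0.0002
grip_force: 0.0
wrist yellow 0.82 [267. 248.] [ 0.4532 -0.0564  0.059 ]
wrist blue 0.55 [244. 307.] [0.4446 0.0122 0.059 ]
wrist green 0.78 [298. 161.] [ 0.4661 -0.1686  0.059 ]
[[-9.64352925e-01  2.64619240e-01 -3.06243881e-04  3.98000881e-01]
 [ 2.64619082e-01  9.64352900e-01  4.74145510e-04 -5.25891275e-03]
 [ 4.20795200e-04  3.76205635e-04 -9.99999841e-01  2.05402987e-01]
 [ 0.00000000e+00  0.00000000e+00  0.00000000e+00  1.00000000e+00]] 2.75 [-0.08601414 -0.22352775  0.44383919] 0.0002333906705816091
```

View pics/w2.png

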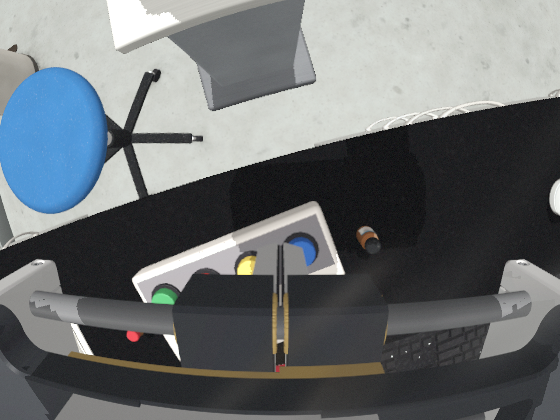

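The wrist view shows blue at (300,250), half-hidden yellow at (248,266) and green at (165,298), with the fingers hiding part of the row. I'll move past the row to get a clear view.

```bash
python3 -m jog '[[-23,-6.7,0,0,0,0,1],[-23,-6.7,0,0,0,0,1],[-23,-6.7,0,0,0,0,1],[-23,-6.7,0,0,0,0,1],[-23,-6.7,0,0,0,0,1],[-23,-6.7,0,0,0,0,1],[0,0,0,0,0,0,1],[0,0,0,0,0,0,1]]'
python3 - <<'E'
from h import *
T,s,c=look('wrist',save='w3.png'); print(T[:3,3],s['time'])
for n in ('top','side'):
  for k in range(1): look(n)
# colour centroids in the wrist picture
hsv=cv2.cvtColor(c['image'],cv2.COLOR_RGB2HSV)
for k,(a,b) in dict(yellow=(22,35),blue=(105,125),green=(50,85),red=(0,8)).items():
    m=cv2.inRange(hsv,(a,150,50),(b,255,255)); n,l,st,ce=cv2.connectedComponentsWithStats(m)
    for i in range(1,n):
        if 150<st[i,4]<3000: print(k,st[i],onz(*ray('wrist',c,ce[i][::-1],T),.059).round(4))
E
```

```text
time: 3.67
position: [0.5206, -0.0787, 0.205]
ee_rot: [180.0, -0.1, 164.9]
contact_force: [-0.7, 0.4, 0.0]
grip_width: 0.0006
grip_force: 0.0
wrist yellow 0.95 [145. 288.] [ 0.4623 -0.054   0.059 ]
wrist blue 0.87 [124. 342.] [0.4545 0.0032 0.059 ]
wrist green 0.69 [187. 182.] [ 0.4739 -0.1709  0.059 ]
wrist red 0.66 [165. 236.] [ 0.4673 -0.1096  0.059 ]
[ 0.52060772 -0.07867164  0.20500176] 3.6667
top yellow 0.53 [209. 368.] [ 0.461  -0.0498  0.059 ]
top blue 0.47 [216. 343.] [0.4461 0.0031 0.059 ]
top red 0.66 [204. 394.] [ 0.47   -0.1044  0.059 ]
side yellow 0.82 [272. 324.] [ 0.4543 -0.0691  0.059 ]
side blue 0.8 [256. 307.] [ 0.4491 -0.0137  0.059 ]
side green 0.91 [311. 372.] [ 0.4715 -0.1854  0.059 ]
side red 0.84 [290. 342.] [ 0.4578 -0.123   0.059 ]
blue [324 109  32  31 661] [0.4555 0.0014 0.059 ]
red [219 150  31  32 774] [ 0.4674 -0.112   0.059 ]
```

View pics/w3.png

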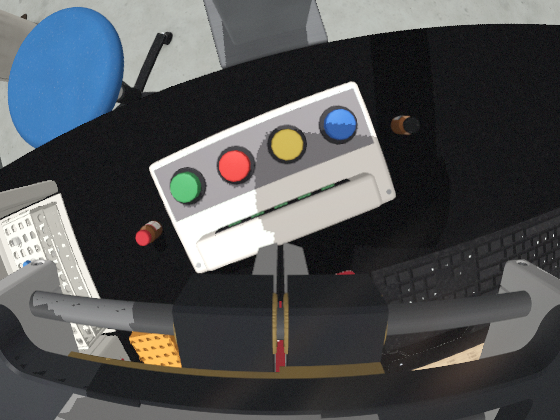

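All four keys are clear in the wrist view: green (186,187), red (235,166), yellow (288,145), blue (340,125). The wrist and top cameras agree on yellow at about (0.4615, -0.055), but the side camera differs by about 14 mm. I'll go above yellow and check with the side view.

```bash
python3 -m jog '[[21,2.4,0,0,0,0,1],[21,2.4,0,0,0,0,1],[21.2,2.4,0,0,0,0,1],[0,0,30,0,0,0,1],[0,0,30,0,0,0,1],[0,0,30,0,0,0,1],[0,0,30,0,0,0,1],[0,0,0,0,0,0,1]]'
python3 - <<'E'
from h import *
T,s=pose(); print(T[:3,3])
ims=[]
for n,(x,y) in dict(side=(325,265),top=(370,209)).items():
    c=optics.capture(n); a=np.array(c['extrinsics'])@np.array([*T[:3,3],1]); q=np.array(c['K'])@a[:3]; print(n,q[:2]/q[2])
    ims.append(cv2.resize(c['image'][y-60:y+60,x-65:x+65],None,fx=3,fy=3,interpolation=cv2.INTER_CUBIC))
cv2.imwrite('pics/c1.png',np.hstack(ims)[:,:,::-1])
E
```

```text
time: 5.08
position: [0.4569, -0.0547, 0.081]
ee_rot: [180.0, -0.6, 164.8]
contact_force: [0.1, 0.7, 0.0]
grip_width: 0.0004
grip_force: 0.0
[ 0.45688656 -0.05468568  0.08103444]
side [321.74670214 255.76459849]
top [372.05849946 210.19720253]
```

View pics/c1.png

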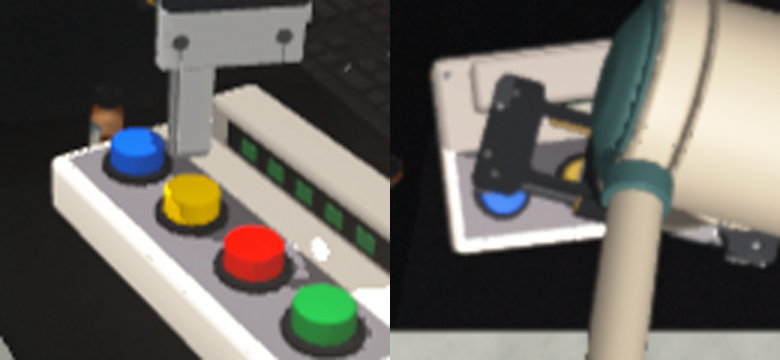

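In the side crop the fingertip is at about (324,257), close to the predicted TCP. The yellow top face is centred near (324,268). I'll project the estimate into the side image.

```bash
python3 - <<'E'
from h import *
T,s=pose(); c=optics.capture('side'); print(s['position'],s['contact_force'])
for p in [(.4615,-.0553,.059),(.4555,.0014,.059),(.4674,-.112,.059),(.473,-.169,.059),(.4569,-.0547,.081)]:
    a=np.array(c['extrinsics'])@np.array([*p,1]); q=np.array(c['K'])@a[:3]; q=q[:2]/q[2]; print(q,(q-[260,205])*3)
for uv in [(192,190),(136,140),(254,240),(324,297)]:
    rc=[uv[1]/3+205,uv[0]/3+260]; print(onz(*ray('side',c,rc,T),.059))
E
```

```text
[ 0.4608833  -0.05573201  0.08524519] [ 0.49296437 -0.14228244  0.47148104]
[324.06690672 266.61658669] [192.20072017 184.84976007]
[306.31725044 251.01520263] [138.95175131 138.04560788]
[344.02301651 284.22193491] [252.06904953 237.66580474]
[366.63216307 304.39698641] [319.89648921 298.19095922]
[321.757478   255.78497849] [185.27243399 152.35493548]
[ 0.45906876 -0.05980253  0.059     ]
[4.52993325e-01 1.24469340e-04 5.90000000e-02]
[ 0.46730505 -0.11419977  0.059     ]
[ 0.47532167 -0.16901536  0.059     ]
```

All cameras agree within about 3 mm. Now I press yellow.

```bash
python3 -m jog '[[0,0,7,0,0,0,1],[0,0,7,0,0,0,1],[0,0,6,0,0,0,1],[0,0,4,0,0,0,1],[0,0,3,0,0,0,1],[0,0,3,0,0,0,1],[0,0,3,0,0,0,1],[0,0,2,0,0,0,1]]'; python3 -m jog '[[0,0,0.5,0,0,0,1],[0,0,0,0,0,0,1]]'
```

```text
time: 5.9
position: [0.4611, -0.0558, 0.0503]
ee_rot: [180.0, -0.0, 164.8]
contact_force: [-1.3, -0.0, 3.0]
grip_width: 0.0007
grip_force: 1.6
time: 6.07
position: [0.4612, -0.0558, 0.0502]
ee_rot: [180.0, -0.0, 164.8]
contact_force: [-1.1, 0.0, 3.5]
grip_width: 0.0007
grip_force: 2.0
```

```bash
python3 -m jog '[[0,0,1,0,0,0,1],[0,0,0,0,0,0,1],[0,0,0,0,0,0,1]]'; python3 -m jog '[[0,0,1,0,0,0,1],[0,0,0,0,0,0,1],[0,0,0,0,0,0,1]]'
```

```text
time: 6.32
position: [0.4612, -0.0558, 0.0499]
ee_rot: [180.0, 0.0, 164.8]
contact_force: [-2.6, 0.5, 10.1]
grip_width: 0.0004
grip_force: 5.1
time: 6.57
position: [0.4613, -0.0558, 0.0496]
ee_rot: [180.0, 0.0, 164.8]
contact_force: [-5.2, 0.6, 16.8]
grip_width: 0.0004
grip_force: 8.2
```

Yellow hit the hard stop. Next I lift off, check that it stayed down, and move above blue.

```bash
python3 -m jog '[[0,0,-10,0,0,0,1],[0,0,-13,0,0,0,1],[0,0,-14,0,0,0,1],[7,17.7,0,0,0,0,1],[7,17.7,0,0,0,0,1],[6.8,17.8,0,0,0,0,1],[0,0,0,0,0,0,1],[0,0,0,0,0,0,1]]'
python3 - <<'E'
from h import *
c=optics.capture('side'); T,s=pose(); print(s['position'])
cv2.imwrite('pics/c2.png',cv2.resize(c['image'][205:325,260:390],None,fx=4,fy=4,interpolation=cv2.INTER_CUBIC)[:,:,::-1])
E
```

```text
time: 7.23
position: [0.4552, 0.0013, 0.0849]
ee_rot: [-180.0, 0.0, 164.9]
contact_force: [0.2, -0.1, 0.4]
grip_width: 0.0005
grip_force: 0.0
[0.45538101 0.00074226 0.08487202]
```

View pics/c2.png

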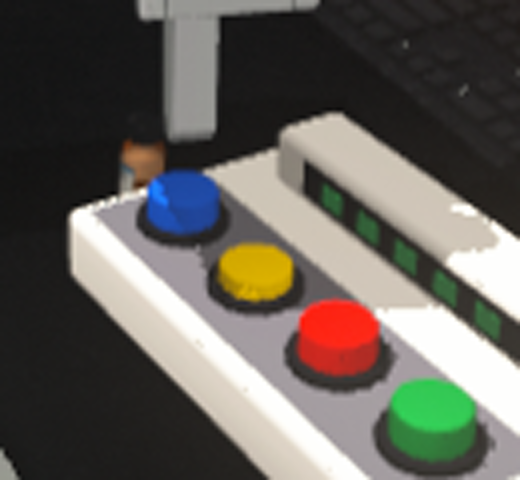

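The yellow key at (255,268) in the crop stays visibly lower than the others, and the fingertip at (190,135) is over blue at (182,190). I press blue the same way.

```bash
python3 -m jog '[[0,0,7,0,0,0,1],[0,0,7,0,0,0,1],[0,0,6,0,0,0,1],[0,0,4,0,0,0,1],[0,0,3,0,0,0,1],[0,0,3,0,0,0,1],[0,0,3,0,0,0,1],[0,0,2,0,0,0,1]]'; python3 -m jog '[[0,0,1,0,0,0,1],[0,0,1,0,0,0,1],[0,0,0.5,0,0,0,1],[0,0,0,0,0,0,1],[0,0,0,0,0,0,1]]'
```

```text
time: 7.95
position: [0.4546, 0.0006, 0.0498]
ee_rot: [-180.0, -0.0, 164.8]
contact_force: [-3.1, -1.8, 13.0]
grip_width: 0.0005
grip_force: 6.8
time: 8.37
position: [0.4547, 0.0006, 0.0495]
ee_rot: [-179.9, 0.0, 164.9]
contact_force: [-5.9, -1.3, 20.1]
grip_width: 0.0003
grip_force: 10.2
```

```bash
python3 -m jog '[[0,0,-12,0,0,0,1],[0,0,-14,0,0,0,1],[0,0,-14,0,0,0,1],[0,0,0,0,0,0,1],[0,0,0,0,0,0,1]]'; python3 -m jog '[[-10.5,-26.5,0,0,0,0,1],[-10.5,-26.5,0,0,0,0,1],[-10.5,-26.5,0,0,0,0,1],[-10.5,-26.5,0,0,0,0,1],[-10.5,-26.5,0,0,0,0,1],[-10.4,-26.6,0,0,0,0,1],[0,0,0,0,0,0,1],[0,0,0,0,0,0,1]]'
python3 - <<'E'
from h import *
c=optics.capture('side'); T,s=pose(); print(s['position'])
cv2.imwrite('pics/c3.png',cv2.resize(c['image'][205:335,260:400],None,fx=4,fy=4,interpolation=cv2.INTER_CUBIC)[:,:,::-1])
E
```

```text
time: 8.78
position: [0.456, 0.001, 0.0878]
ee_rot: [180.0, 0.1, 164.8]
contact_force: [-0.2, 0.6, -0.3]
grip_width: 0.0007
grip_force: 0.0
time: 9.45
position: [0.4738, -0.1698, 0.0861]
ee_rot: [179.9, -0.1, 164.7]
contact_force: [0.2, 0.6, -0.2]
grip_width: 0.0004
grip_force: 0.0
[ 0.47334467 -0.16857304  0.08618649]
```

View pics/c3.png

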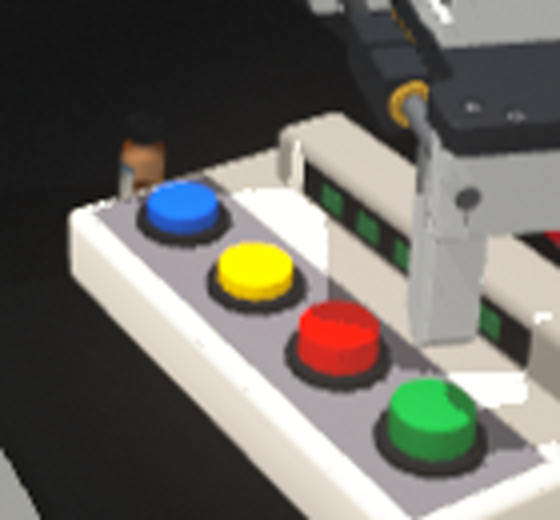

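Blue (182,205) and yellow (255,268) are both down, red is still up, and the fingertip is over green (432,402). I press green, then retreat.

```bash
python3 -m jog '[[0,0,7,0,0,0,1],[0,0,7,0,0,0,1],[0,0,7,0,0,0,1],[0,0,4,0,0,0,1],[0,0,3,0,0,0,1],[0,0,3,0,0,0,1],[0,0,3,0,0,0,1],[0,0,2,0,0,0,1]]'; python3 -m jog '[[0,0,1,0,0,0,1],[0,0,1,0,0,0,1],[0,0,0.7,0,0,0,1],[0,0,0,0,0,0,1],[0,0,0,0,0,0,1]]'
```

```text
time: 10.17
position: [0.4737, -0.1682, 0.0512]
ee_rot: [179.9, -0.1, 164.8]
contact_force: [-0.9, 2.0, 3.2]
grip_width: 0.0004
grip_force: 1.6
time: 10.58
position: [0.4739, -0.1685, 0.0499]
ee_rot: [180.0, -0.0, 164.8]
contact_force: [-3.0, 3.7, 11.0]
grip_width: 0.0004
grip_force: 5.4
```

```bash
python3 -m jog '[[0,0,1,0,0,0,1],[0,0,0.5,0,0,0,1],[0,0,0,0,0,0,1],[0,0,0,0,0,0,1]]'; python3 -m jog '[[0,0,-12,0,0,0,1],[0,0,-20,0,0,0,1],[0,0,-25,0,0,0,1],[0,0,-25,0,0,0,1],[0,0,-15,0,0,0,1],[0,0,0,0,0,0,1],[0,0,0,0,0,0,1]]'
python3 - <<'E'
from h import *
c=optics.capture('side'); T,s=pose(); print(s['position'],s['contact_force'])
cv2.imwrite('pics/c4.png',cv2.resize(c['image'][205:335,260:400],None,fx=4,fy=4,interpolation=cv2.INTER_CUBIC)[:,:,::-1])
E
```

```text
time: 10.92
position: [0.474, -0.1686, 0.0496]
ee_rot: [180.0, 0.0, 164.8]
contact_force: [-5.1, 5.1, 19.5]
grip_width: 0.0003
grip_force: 9.6
time: 11.5
position: [0.475, -0.1698, 0.1447]
ee_rot: [-179.9, 0.2, 164.8]
contact_force: [-0.2, -0.2, -0.4]
grip_width: 0.0002
grip_force: 0.0
[ 0.4740646  -0.16926946  0.14367094] [-0.61495184  0.08454706 -0.29039691]
```

View pics/c4.png

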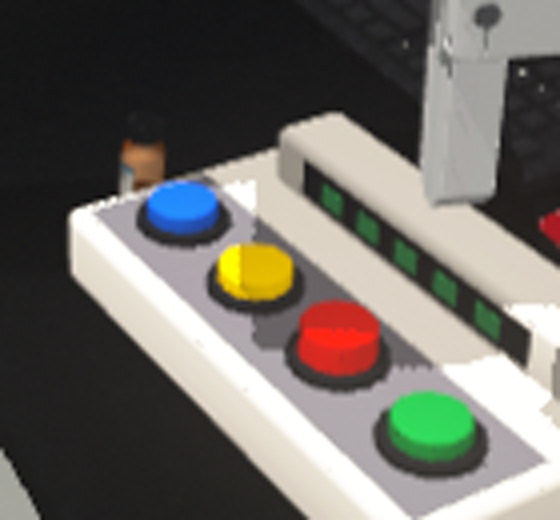

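Blue, yellow and green (432,420) are locked down, red (340,335) is still up, and the arm is clear. I'm handing the job in.

```bash
python3 -c "
from cell import ticket
print(ticket.finish_job())"
```

```text
the job is handed in; nothing more can be done
None
```

I pressed the yellow, blue and green keys in that order, each to its hard stop; the last picture shows all three locked down, red still up and the arm clear, and I handed the job in (no verdict was returned).

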